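Release a filter slider from its changer and put it away

ROBOT

A 7-joint arm with a two-finger parallel gripper is mounted at the origin on the work surface. World frame = base frame: x ahead of the robot, y to its left, z up, the work surface at z = 0. Lengths are in m, angles in rad, forces in N, time in s.
With the tool pointing down it reaches from about 0.4 to 0.85 m from the base axis. Payload 4.5 kg.
Tool frame: the origin (TCP) lies at the very end of the fingers, on their centre line; the grasp point (between the pads) lies 19 mm behind it; z points along the fingers, y is the line along which they close (so a half turn about z gives the same grasp; the last joint's range is limited). The gripper opens to 88 mm and grips with 3 to 60 N. Pads are 18 mm wide; open, the fingers measure 123 mm over their backs; the gripper's body (75 mm by 187 mm) begins 45 mm behind the grasp point.
Start: joints at [-1.308, 0.689, -0.195, 1.565, 0.157, 0.902, -0.215], TCP at [0.142, 0.609, 0.239] pointing down, gripper open.
Joint ranges: [-3.01, 3.01], [-0.46, 2.08], [-1.47, 1.51], [0.13, 2.56], [-1, 4.14], [0.04, 2.09], [-2.66, 2.66]. Speed limits (rad/s): [2.57, 2.57, 3.14, 3.14, 3.14, 3.14, 3.14].

INTERFACE

Orientations are given as a 3x3 rotation matrix whose columns are the frame's x, y, z axes.
In Python, from cell import telemetry, snapshot, camera_model, job gives the robot as it stands. The module is installed in compiled form; this text tells all that it offers.
- The arm moves only by the tool servo_tool, never from a script. Its arguments are lists of equal length, an entry for each row: "fingers": the closure, from 0 (fully open) to 1 (shut); "translation": the shift along the tool's x, y, z normalised to -1 to 1, where 1 is 500 mm, a list of three; "rot": the turn, a rotation vector about the tool's x, y, z normalised to -1 to 1, where 1 is 360 degrees, a list of three. In form: {"fingers": [fingers, ...], "translation": [[dx, dy, dz], ...], "rot": [[rx, ry, rz], ...]}. A call has 1 to 20 rows; each row is the pose to reach, as a shift and turn from the pose commanded when the call began, along the tool's axes at that moment, turning the shorter way round; what a row does not reach only later rows make up. A row lasts 1/8 s, in which the tool goes at most 62.5 mm and 10.7 degrees, less where a joint would pass 70% of its speed; a pose out of reach is approached as far as the arm can. A call with a number of a shift or a turn outside -1 to 1 is refused whole. A call with a gripper value outside its range is refused whole. The fingers move at their own pace and stop on an object; the grip force is fixed at half the most. Time passes only in rows, so rows that repeat a pose let the fingers close. It gives the time, the measured TCP pose, the force, the opening and the grip force at its end, in the units of the state.
- telemetry.sense(): the state, without advancing time (a new reading comes with each control period).
- snapshot(name): name is "scene" or "top" or "wrist"; returns the picture (420x560x3 uint8, red, green, blue); there is no depth.
- camera_model(name): a dict with "fx", "fy", "cx", "cy" (pixels), "k1" (the pictures are not rectified: a ray, as slopes to the right and down, at radius r is drawn at 1 + k1 r^2 times it, then the intrinsics apply), "pose" (4x4, takes a point from camera to world coordinates); the wrist camera has in their place "T_tool_cam" (4x4, takes a point from camera to tool coordinates, whose origin is the TCP and whose axes are the flange's). Camera axes: x right, y down, z forward; pixel columns grow to the right and rows downward; lengths in m; the calibration is good to about 2 mm. A picture is of the moment at which its call begins: read the wrist's pose just before it. camera_model takes no time and is no camera call.
- job.job_done(): hands the job in; it is judged then, once.
The state is a dict: "time_s": time; "q": joint angles; "qvel": joint speeds; "tau": joint torques, N m; "tool_pos": TCP position; "orientation": TCP orientation; "ft_force": force on the tool from outside, world axes, zero at the start; "wrist_torque": the same for the moment, N m; "width": opening from 0.0 (shut) to 1.0 (fully open); "grip_force": force on a finger pad.
Only numpy, scipy, OpenCV 4.12 (cv2) and the standard library are available. Lean on these libraries where they do the work, as an engineer would, in place of code of your own. Each camera call takes 0.05 s, during which the arm holds its last target. There are 200 camera calls.

TASK

Pull the filter slider forward out of the spring catches of the changer until it is free of it, then put it away in the storage tray that already holds a slider with the same shape of window. Lay it flat on the tray floor beside the stored one, window side up, setting it down rather than dropping it. Leave everything else on the table where it is.

Things in the scene. Friction and masses are not known exactly. Their poses are not given: they have to be found in the camera images.
- slider: Filter slider to release, home in the changer at first: aluminium plate 160 long (x), 46 wide (y), 12 thick, one dark rectangular window (50 x 26) on its +x half, raised pull catch at its -x end. Origin: centre of the plate's underside; z up out of the window side. About 0.22 kg, balance point 5 mm to -x of the origin. Notches in its long edges at x = +40 take the spring catches.
- slider_catch (a point): Middle of the upright face of the slider's pull catch, 13 mm above the plate's top, at x = -45 of the slider. The face looks to +x, is 40 wide and 26 high; the catch's other side slopes down to the -x end (too slanted to pinch along x). Behind the face a 50 mm gap, above the plate, lets shut fingers in to hook it and pull to -x.
- changer: Filter changer, fixed: dark steel base 8 thick, 112 wide, from x = -220 to +90. Origin: on the table; the slider at home has its origin at (0, 0, 8 mm) and the same axes. Black cheeks (tops at 20 mm, level with the plate's top) guide the plate from x = -80 to +85. Spring balls hold the slider: about 12 to 20 N along -x pulls it past them, then it slides easily.
- changer_lips (a point): Front end of the two lips that hold the plate's long edges down, on the changer's middle line at x = +8, 31.5 mm above the table (the lips' top); they run to x = +85 where an end stop closes the changer, with 36 mm open between them. The slider is free of them once its origin is beyond x = -72 of the changer.
- changer_shelf (a point): Middle of the changer's open flat shelf, on its top 8 mm above the table, at x = -150 of the changer; the shelf runs from x = -80 to -220, 112 wide, with no sides. Drawn out by about 120 mm, the slider lies on it and can be gripped across its width near its balance point.
- tray_rect: Fixed open storage tray, grey plastic, outside 205 (x) x 190 (y) x 20 high, walls and floor 5 mm thick; it holds the stored slider with a rectangular window on its +y half. Origin: centre of its underside; its floor is at z = 5 mm.
- tray_round: Fixed open storage tray, the same as the other, but holding the slider with two round windows on its +y half. Origin: centre of its underside.
- stored_rect: Loose slider lying in tray_rect, the same as the one in the changer (one rectangular window), same origin and axes. To be left where it is.
- stored_round: Loose slider lying in tray_round: same plate and pull catch, but with two round windows (26 mm across) instead of the rectangular one. To be left where it is.
- oil_bottle: Bystander: small amber bottle, 34 across, 75 high. Origin: centre of its underside.
- objective: Bystander: steel microscope objective standing on its wide end, 34 across, 58 high. Origin: centre of its underside.
- dish: Bystander: flat clear dish, 70 across, 15 high. Origin: centre of its underside.
- remote: Bystander: white hand remote, 110 (x) x 50 x 20 high. Origin: centre of its underside.
- driver: Bystander: screwdriver lying on the table, 160 long (its x). Origin: underside.
Things that resemble listed ones, but are neither listed nor needed, are in the scene too. What is shaped like the slider but blue is not meant.

How it is judged:
On the way, in this order (a step that is already met when the one before it is completed fails the run):
1. the slider is drawn past its catches and clear of the changer's lips (x of slider in the frame of changer below -0.075 m), for 0.1 s.
2. the slider, still held, is lowered to within 20 mm of the right tray's floor (x of slider in the frame of tray_rect between -0.03 and 0.03 m and y of slider in the frame of tray_rect between -0.07 and 0.07 m and z of slider in the frame of tray_rect below 0.025 m and contact force between slider and the fingers above 0.5 N), for 0.05 s.
At the end, for the whole second after the job is handed in: The slider is released and at rest on the floor of the tray with the rectangular-window slider: underside within 4 mm of the floor, tilt under 0.06 rad, window up, origin within 30 mm (x) and 70 mm (y) of the tray's middle. Stored sliders and bystanders within 30 mm of their starts (x of slider in the frame of tray_rect between -0.03 and 0.03 m and y of slider in the frame of tray_rect between -0.07 and 0.07 m and z of slider in the frame of tray_rect between 0 and 0.009 m and angle between slider's own z axis and vertical below 0.06 rad and linear speed of slider below 0.02 m/s and contact force between slider and the fingers below 0.1 N and distance of each of stored_rect, stored_round, oil_bottle, objective, dish, remote, driver from where it was at the start of the episode below 0.03 m); the robot touches nothing.
It fails at once if a stored slider or a bystander is moved by more than 30 mm (distance of any of stored_rect, stored_round, oil_bottle, objective, dish, remote, driver from where it was at the start of the episode above 0.03 m).
It also fails if it takes over 51 s, if anything falls off the work surface, if the arm or the gripper's body presses on something with over 40 N, if the wrist force passes 120 N, or if a joint passes its speed limit or range.

## Working session

There is one attempt and no reset: what is moved stays moved. The work goes in short steps, Python scripts to look and compute and a tool call to move; the robot and the scene stay as the last step left them, time stands still between calls to the robot, and variables do not carry over. Pictures are saved under pics/ and viewed, at most 10 in all, crops included, and the job is handed in when it is done.

Besides the shell and the picture viewer there is one more tool, called after ">>>" by a JSON object that holds its "op" and its "data", one argument or row to a line. servo_tool: Moves the arm, as the interface text tells. Its arguments: {"type":"object","properties":{"fingers":{"type":"array"},"translation":{"type":"array"},"rot":{"type":"array"}},"required":["fingers","translation","rot"]}

```bash
mkdir -p pics
python3 - <<'E'
from cell import telemetry, snapshot, camera_model
import cv2
for n in ("top","scene"):
    cv2.imwrite(f"pics/{n}0.png", snapshot(n)[:,:,::-1]); print(n,camera_model(n))
print({k:v for k,v in camera_model("wrist").items()})
s=telemetry.sense(); print(s)
E
```

```text
top {'fx': 417.5695483780508, 'fy': 417.5695483780508, 'cx': 278.05092485710526, 'cy': 210.61254848032547, 'k1': -0.13090378817794754, 'pose': array([[ 0.02982068, -0.99298949,  0.11437918,  0.36343881],
       [-0.9993887 , -0.02753094,  0.02154685,  0.01052331],
       [-0.01824683, -0.1149518 , -0.99320347,  1.17475439],
       [ 0.        ,  0.        ,  0.        ,  1.        ]])}
scene {'fx': 441.780188571862, 'fy': 441.780188571862, 'cx': 279.9509834457047, 'cy': 203.38348210250493, 'k1': 0.03488615078329899, 'pose': array([[ 0.75984446,  0.45159821, -0.46764886,  0.99302548],
       [ 0.64989621, -0.50943411,  0.564014  , -0.56090213],
       [ 0.01647143, -0.73248614, -0.68058266,  0.80137887],
       [ 0.        ,  0.        ,  0.        ,  1.        ]])}
{'fx': 366.69006816815323, 'fy': 366.69006816815323, 'cx': 283.5017642092484, 'cy': 209.5243128506259, 'k1': -0.021836162064494017, 'T_tool_cam': array([[-9.60241799e-04, -9.66618814e-01, -2.56216990e-01,
         6.50421928e-02],
       [ 9.99999528e-01, -8.90878322e-04, -3.86787775e-04,
        -8.84928110e-05],
       [
[... 302 characters left out ...]
ray([-1.07509609e-03, -1.78477311e-03,  8.73203625e-04, -1.89155764e-03,
       -2.63023764e-05,  5.39738157e-04, -1.11344907e-03]), 'tau': array([-4.87804937e-03, -5.28500211e+01, -1.27167854e+00, -1.53836650e+01,
       -5.24345529e-02,  2.01763411e-03,  4.32160437e-05]), 'tool_pos': array([0.14169081, 0.6081622 , 0.23801533]), 'orientation': array([[-9.73947983e-01,  2.26771419e-01, -2.22711138e-04],
       [ 2.26771487e-01,  9.73946743e-01, -1.56007963e-03],
       [-1.36872683e-04, -1.56994094e-03, -9.99998758e-01]]), 'ft_force': array([-0.06767118,  0.15922775,  0.03866946]), 'wrist_torque': array([-0.0006171 , -0.01934361, -0.00064998]), 'grip_force': 0.0, 'width': 0.9981167997482155}
```

View pics/top0.png

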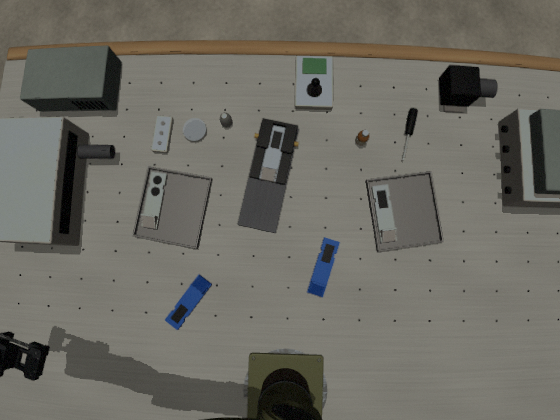

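View pics/scene0.png

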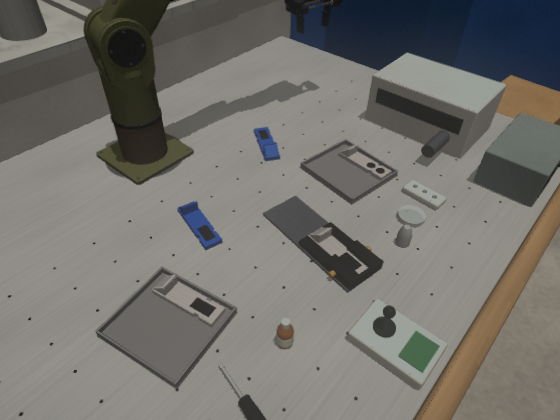

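The top view shows the changer at about (268,175) with its shelf toward the robot. tray_rect is at (403,211), its stored slider in the left half, and tray_round is at (173,207). Blue decoys are at (323,267) and (189,302). Next I'll get coarse positions.

```bash
cat > h.py <<'E'
import numpy as np, cv2
from cell import telemetry, snapshot, camera_model
def cam(name, s=None):
    m=camera_model(name)
    if name=="wrist":
        T=np.eye(4);T[:3,:3]=s["orientation"];T[:3,3]=s["tool_pos"];P=T@m["T_tool_cam"]
    else: P=m["pose"]
    return m,P
def cast(m,P,px,z):
    px=np.atleast_2d(np.array(px,float))
    K=np.array([[m["fx"],0,m["cx"]],[0,m["fy"],m["cy"]],[0,0,1]])
    u=cv2.undistortPoints(px[:,None],K,np.array([m["k1"],0,0,0]))[:,0]
    d=np.c_[u,np.ones(len(u))]@P[:3,:3].T
    return P[:3,3]+d*((z-P[2,3])/d[:,2])[:,None]
def proj(m,P,pts):
    Q=(np.atleast_2d(pts)-P[:3,3])@P[:3,:3]; xy=Q[:,:2]/Q[:,2:]
    r=(xy**2).sum(1,keepdims=True); xy=xy*(1+m["k1"]*r)
    return xy*m["fx"]+[m["cx"],m["cy"]]
def tomove(target, R, s):
    """target pos and R -> translation/rot in tool units"""
    from scipy.spatial.transform import Rotation as Ro
    R0=s["orientation"]
    return (R0.T@(np.array(target)-s["tool_pos"])/0.5).round(4), (Ro.from_matrix(R0.T@R).as_rotvec()/(2*np.pi)).round(4)
def down(yaw): # tool y axis along yaw dir, z down
    y=np.array([np.cos(yaw),np.sin(yaw),0]);z=np.array([0,0,-1.]);return np.c_[np.cross(y,z),y,z]
E
python3 - <<'E'
from h import *
m,P=cam("top")
def show(n,px,z):
    c=cast(m,P,px,z)[:,:2]; print(n,c.round(3).tolist(),'mean',c.mean(0).round(3),'sides',np.linalg.norm(c-np.roll(c,-1,0),axis=1).round(3)); return c
t=show('trayrect',[(366,181),(432,172),(441,243),(377,251)],.02)
c=show('shelf/far',[(238,226),(278,232),(297,126),(261,119)],.014)
d=c[2:].mean(0)-c[:2].mean(0); print('changer yaw',np.arctan2(d[1],d[0]), 'len',np.linalg.norm(d))
d=t[:2].mean(0)-t[2:].mean(0); print('tray yaw',np.arctan2(d[1],d[0]))
s=telemetry.sense()
yaw=np.arctan2(*(c[2:].mean(0)-c[:2].mean(0))[::-1]); u=np.array([np.cos(yaw),np.sin(yaw)])
o=c[:2].mean(0)+.22*u; print('origin',o)
for k in (yaw+np.pi/2,yaw-np.pi/2):
    # wrist cam over slider
    print(down(k).round(2).tolist(), tomove([*(o-0.06*u),.25],down(k),s))
E
```

```text
trayrect [[0.587, -0.209], [0.619, -0.4], [0.418, -0.423], [0.392, -0.241]] mean [ 0.504 -0.319] sides [0.193 0.203 0.184 0.198]
shelf/far [[0.451, 0.146], [0.437, 0.034], [0.744, -0.012], [0.762, 0.093]] mean [0.599 0.065] sides [0.113 0.31  0.106 0.316]
changer yaw -0.15869898702481589 len 0.3131407837150813
tray yaw 0.1379889033593508
origin [0.66120296 0.0554419 ]
[[-0.99, 0.16, 0.0], [0.16, 0.99, 0.0], [0.0, 0.0, -1.0]] (array([-1.1429, -0.8495, -0.0225]), array([-0.0003,  0.    , -0.0112]))
[[0.99, -0.16, 0.0], [-0.16, -0.99, 0.0], [0.0, 0.0, -1.0]] (array([-1.1429, -0.8495, -0.0225]), array([0.000e+00, 4.000e-04, 4.888e-01]))
```

>>> {"op": "servo_tool", "data": {
  "fingers": [0,0,0,0,0,0,0,0],
  "translation": [
    [-0.1,-0.075,-0.005],
    [-0.2,-0.15,-0.01],
    [-0.3,-0.225,-0.015],
    [-0.4,-0.3,-0.02],
    [-0.5,-0.375,-0.02],
    [-0.6,-0.45,-0.02],
    [-0.7,-0.52,-0.02],
    [-0.8,-0.6,-0.02]
  ],
  "rot": [
    [0,0,-0.002],
    [0,0,-0.004],
    [0,0,-0.006],
    [0,0,-0.008],
    [0,0,-0.01],
    [0,0,-0.0112],
    [0,0,-0.0112],
    [0,0,-0.0112]
  ]
}}

```text
time_s: 1.1
tool_pos: [0.4635, 0.2255, 0.2486]
orientation: [[-0.988, 0.157, -0.0], [0.157, 0.988, 0.0], [0.0, 0.0, -1.0]]
ft_force: [0.7, -0.1, -0.9]
width: 0.999
grip_force: 0.0
```

>>> {"op": "servo_tool", "data": {
  "fingers": [1,1,1,1,1,1],
  "translation": [
    [-0.1,-0.07,0],
    [-0.2,-0.15,0],
    [-0.3,-0.225,0],
    [-0.35,-0.25,0],
    [-0.35,-0.25,0],
    [-0.35,-0.25,0]
  ],
  "rot": [
    [0,0,0],
    [0,0,0],
    [0,0,0],
    [0,0,0],
    [0,0,0],
    [0,0,0]
  ]
}}

```text
time_s: 1.85
tool_pos: [0.6142, 0.0774, 0.2483]
orientation: [[-0.988, 0.156, -0.002], [0.156, 0.988, 0.001], [0.002, 0.001, -1.0]]
ft_force: [-0.1, -0.9, 0.1]
width: 0.344
grip_force: 0.0
```

Run:
```python
from h import *
s=telemetry.sense(); im=snapshot("wrist"); cv2.imwrite("pics/w1.png",im[:,:,::-1])
np.savez("w1.npz",p=s["tool_pos"],R=s["orientation"]); print(s["time_s"],s["tool_pos"],s["orientation"].round(3),s["width"])
```

```text
1.85 [0.61416121 0.07740949 0.248289  ] [[-0.988  0.156 -0.002]
 [ 0.156  0.988  0.001]
 [ 0.002  0.001 -1.   ]] 0.3439100247655596
```

View pics/w1.png

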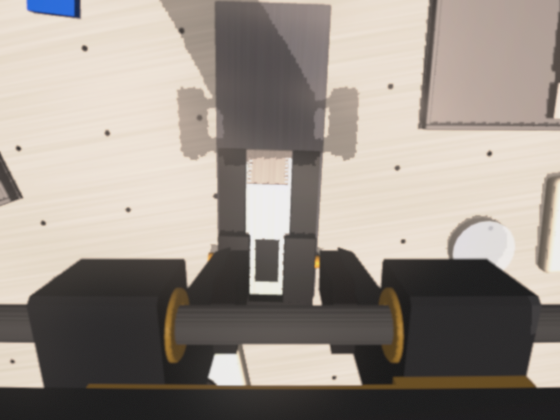

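The wrist view shows the shelf end corners at (217,4) and (330,6). The cheeks start at row 150, the catch spans rows 157–184, and the white plate runs from x≈246 to 292.

Run:
```python
from h import *
d=np.load("w1.npz"); m,P=cam("wrist",dict(tool_pos=d["p"],orientation=d["R"]))
im=cv2.imread("pics/w1.png"); g=cv2.cvtColor(im,cv2.COLOR_BGR2GRAY).astype(float)
L=[];Rr=[]
for r in range(192,228,3):
    row=np.diff(cv2.GaussianBlur(g,(3,3),0)[r]); a=235+np.argmax(row[235:260]); b=280+np.argmin(row[280:305]); L.append((a+.5,r));Rr.append((b+.5,r))
print(L[0],L[-1],Rr[0],Rr[-1])
l=cast(m,P,L,.02);r=cast(m,P,Rr,.02)
print('width',np.median(np.linalg.norm(l-r,axis=1)))
mid=(l+r)[:,:2]/2; v=cv2.fitLine(mid.astype(np.float32),cv2.DIST_L2,0,.01,.01).ravel(); print('slider yaw',np.arctan2(v[1],v[0])%np.pi-np.pi, mid.mean(0))
sh=cast(m,P,[(217,4.5),(330,6)],.008)[:,:2]; print('shelf',sh,np.linalg.norm(sh[0]-sh[1]))
sm=sh.mean(0); e=sh[0]-sh[1]; print('yaw from edge',np.arctan2(e[1],e[0])-np.pi/2)
far=mid.mean(0)-sm; print('yaw shelf->slider',np.arctan2(far[1],far[0]), 'dist',np.linalg.norm(far))
col=g[:,262:276].mean(1); 
for z,(a,b) in {.046:(175,195)}.items():
    k=a+np.argmax(np.abs(np.diff(col[a:b])))+.5; q=cast(m,P,[(269,k)],z)[0]; print('face top row',k,q, 'dist from shelf end (exp .175)',np.linalg.norm(q[:2]-sm))
ck=cast(m,P,[(218,150),(323,151)],.02)[:,:2]; print('cheek',ck, 'dist exp .14',np.linalg.norm(ck.mean(0)-sm))
ends=[(k,g[k,255:280].mean().round()) for k in range(150,200,2)]; print(ends)
```

```text
(np.float64(245.5), 192) (np.float64(245.5), 225) (np.float64(290.5), 192) (np.float64(289.5), 225)
width 0.046992085585747814
slider yaw -0.18830895 [0.64394905 0.05568636]
shelf [[0.44013863 0.04050162]
 [0.45848891 0.1472244 ]] 0.1082888938072113
yaw from edge -3.3118710806972333
yaw shelf->slider -0.19368568141198483 dist 0.19834401491212555
face top row 184.5 [0.61392359 0.06315219 0.046     ] dist from shelf end (exp .175) 0.16745013138257797
cheek [[0.57541108 0.01613601]
 [0.5931865  0.12129977]] dist exp .14 0.13730707363790687
[(150, np.float64(131.0)), (152, np.float64(155.0)), (154, np.float64(156.0)), (156, np.float64(160.0)), (158, np.float64(185.0)), (160, np.float64(205.0)), (162, np.float64(208.0)), (164, np.float64(208.0)), (166, np.float64(209.0)), (168, np.float64(210.0)), (170, np.float64(210.0)), (172, np.float64(211.0)), (174, np.float64(211.0)), (176, np.float64(212.0)), (178, np.float64(212.0)), (180, np.float64(213.0)), (182, np.float64(204.0)), (184, np.float64(208.0)), (186, np.float64(236.0)), (188, np.float64(237.0)), (190, np.float64(237.0)), (192, np.float64(237.0)), (194, np.float64(237.0)), (196, np.float64(237.0)), (198, np.float64(237.0))]
```

Run:
```python
from h import *
s=telemetry.sense(); print(s["tool_pos"],s["width"])
yaw=-.178
print(tomove([.6415,.057,.028],down(yaw+np.pi/2),s))
```

```text
[0.61410574 0.07780967 0.24857974] 0.2962875304313191
(array([-0.0613, -0.033 ,  0.441 ]), array([ 0.0001, -0.0003,  0.0035]))
```

>>> {"op": "servo_tool", "data": {
  "fingers": [1,1,1,1,1,1,1,1,1,1],
  "translation": [
    [-0.0613,-0.033,0],
    [-0.0613,-0.033,0.08],
    [-0.0613,-0.033,0.16],
    [-0.0613,-0.033,0.24],
    [-0.0613,-0.033,0.3],
    [-0.0613,-0.033,0.34],
    [-0.0613,-0.033,0.37],
    [-0.0613,-0.033,0.37],
    [-0.0613,-0.033,0.37],
    [-0.0613,-0.033,0.37]
  ],
  "rot": [
    [0,0,0.0035],
    [0,0,0.0035],
    [0,0,0.0035],
    [0,0,0.0035],
    [0,0,0.0035],
    [0,0,0.0035],
    [0,0,0.0035],
    [0,0,0.0035],
    [0,0,0.0035],
    [0,0,0.0035]
  ]
}}

```text
time_s: 3.15
tool_pos: [0.6438, 0.0549, 0.0648]
orientation: [[-0.984, 0.18, 0.002], [0.18, 0.984, 0.0], [-0.002, 0.001, -1.0]]
ft_force: [-0.5, 0.6, -0.5]
width: 0.003
grip_force: 0.0
```

Run:
```python
from h import *
s=telemetry.sense(); im=snapshot("scene"); m,P=cam("scene")
print(s["tool_pos"],s["width"],s["ft_force"], tomove([.6415,.057,.028],down(-.178+np.pi/2),s), proj(m,P,s["tool_pos"]))
cv2.imwrite("pics/s1.png",cv2.resize(im[170:310,240:400],(800,700))[:600,:,::-1])
```

```text
[0.64382007 0.0549438  0.06476008] 0.002957157020337861 [-0.52282158  0.61380583 -0.49831253] (array([0.0054, 0.0032, 0.0735]), array([ 0.0001,  0.0003, -0.0004])) [[333.57824935 233.14541137]]
```

View pics/s1.png

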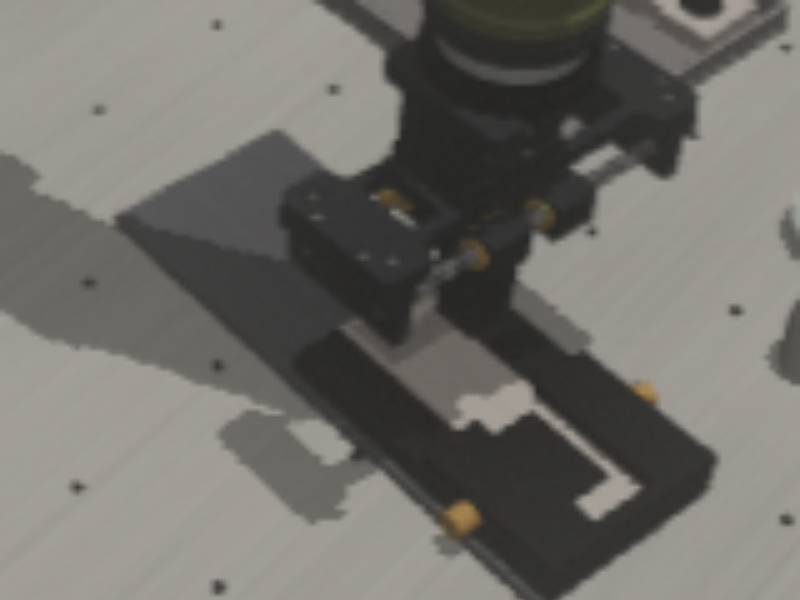

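The scene crop shows the shut fingers over the plate behind the catch, with the tip near crop (470,315). I'll descend slowly and check the force.

>>> {"op": "servo_tool", "data": {
  "fingers": [1,1,1,1,1,1],
  "translation": [
    [0.005,0.003,0.02],
    [0.005,0.003,0.04],
    [0.005,0.003,0.055],
    [0.005,0.003,0.07],
    [0.005,0.003,0.072],
    [0.005,0.003,0.072]
  ],
  "rot": [
    [0,0,0],
    [0,0,0],
    [0,0,0],
    [0,0,0],
    [0,0,0],
    [0,0,0]
  ]
}}

```text
time_s: 3.95
tool_pos: [0.641, 0.0568, 0.0277]
orientation: [[-0.984, 0.179, 0.0], [0.179, 0.984, 0.0], [-0.0, 0.0, -1.0]]
ft_force: [1.0, 0.1, 0.5]
width: -0.003
grip_force: 0.0
```

>>> {"op": "servo_tool", "data": {
  "fingers": [1,1,1,1,1,1,1,1,1,1],
  "translation": [
    [0.01,0,0],
    [0.02,0,0],
    [0.03,0,0],
    [0.04,0,0],
    [0.05,0,0],
    [0.06,0,0],
    [0.07,0,0],
    [0.08,0,0],
    [0.09,0,0],
    [0.1,0,0]
  ],
  "rot": [
    [0,0,0],
    [0,0,0],
    [0,0,0],
    [0,0,0],
    [0,0,0],
    [0,0,0],
    [0,0,0],
    [0,0,0],
    [0,0,0],
    [0,0,0]
  ]
}}

```text
time_s: 5.2
tool_pos: [0.5924, 0.0659, 0.0281]
orientation: [[-0.984, 0.18, 0.002], [0.18, 0.984, 0.0], [-0.002, 0.001, -1.0]]
ft_force: [4.7, -1.4, -1.3]
width: 0.008
grip_force: 2.5
```

Run:
```python
from h import *
s=telemetry.sense(); print(s["tool_pos"],s["ft_force"],s["wrist_torque"])
im=snapshot("scene")
cv2.imwrite("pics/s2.png",cv2.resize(im[170:310,240:400],(800,700))[:600,:,::-1])
```

```text
[0.59237327 0.06585621 0.02808365] [ 4.68699961 -1.43032344 -1.33908731] [-0.23285953 -0.96402391  0.00816031]
```

View pics/s2.png

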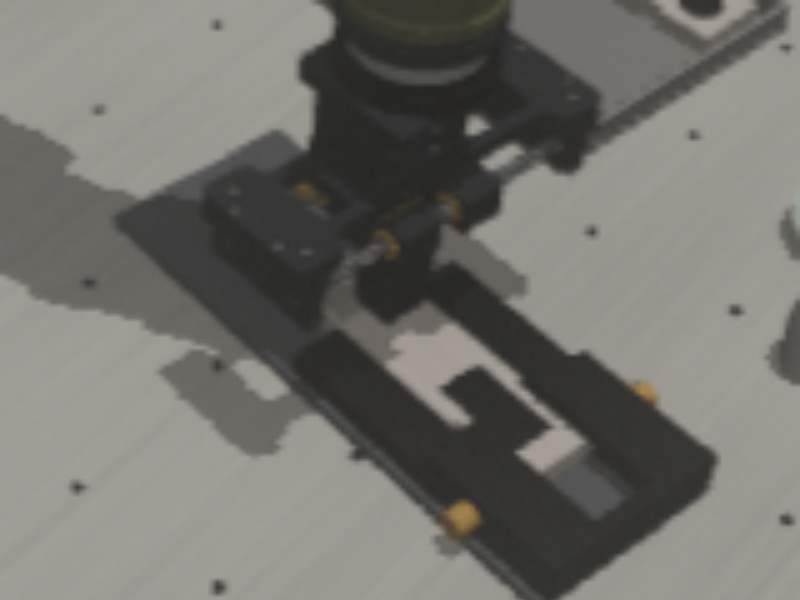

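The slider has moved out roughly 30 mm and is following the fingers. I'll keep drawing it.

>>> {"op": "servo_tool", "data": {
  "fingers": [1,1,1,1,1,1,1,1,1,1,1,1,1,1],
  "translation": [
    [0.014,0,0],
    [0.028,0,0],
    [0.042,0,0],
    [0.056,0,0],
    [0.07,0,0],
    [0.084,0,0],
    [0.098,0,0],
    [0.112,0,0],
    [0.126,0,0],
    [0.14,0,0],
    [0.154,0,0],
    [0.166,0,0],
    [0.176,0,0],
    [0.176,0,0]
  ],
  "rot": [
    [0,0,0],
    [0,0,0],
    [0,0,0],
    [0,0,0],
    [0,0,0],
    [0,0,0],
    [0,0,0],
    [0,0,0],
    [0,0,0],
    [0,0,0],
    [0,0,0],
    [0,0,0],
    [0,0,0],
    [0,0,0]
  ]
}}

```text
time_s: 7.0
tool_pos: [0.5041, 0.0817, 0.0276]
orientation: [[-0.984, 0.179, -0.002], [0.179, 0.984, -0.0], [0.002, -0.001, -1.0]]
ft_force: [0.6, 0.1, -0.1]
width: 0.007
grip_force: 0.1
```

>>> {"op": "servo_tool", "data": {
  "fingers": [1,1,1,1,0.6,0.3,0,0,0,0,0,0],
  "translation": [
    [-0.012,0,0],
    [-0.012,0,-0.08],
    [-0.012,0,-0.18],
    [-0.012,0,-0.3],
    [-0.012,0,-0.35],
    [0.02,0,-0.4],
    [0.02,0,-0.4],
    [0.02,0,-0.4],
    [0.02,0,-0.4],
    [0.02,0,-0.4],
    [0.02,0,-0.4],
    [0.02,0,-0.4]
  ],
  "rot": [
    [0,0,0],
    [0,0,0],
    [0,0,0],
    [0,0,0],
    [0,0,0],
    [0,0,0],
    [0,0,0],
    [0,0,0],
    [0,0,0],
    [0,0,0],
    [0,0,0],
    [0,0,0]
  ]
}}

```text
time_s: 8.5
tool_pos: [0.4953, 0.0833, 0.2275]
orientation: [[-0.984, 0.179, -0.0], [0.179, 0.984, 0.0], [0.0, -0.0, -1.0]]
ft_force: [0.9, 0.2, 0.1]
width: 0.889
grip_force: 0.0
```

Run:
```python
from h import *
s=telemetry.sense(); im=snapshot("wrist"); cv2.imwrite("pics/w2.png",im[:,:,::-1])
np.savez("w2.npz",p=s["tool_pos"],R=s["orientation"]); print(s["time_s"],s["tool_pos"],s["orientation"].round(3),s["width"])
```

```text
8.5 [0.49528214 0.08334974 0.22753464] [[-0.984  0.179 -0.   ]
 [ 0.179  0.984  0.   ]
 [ 0.    -0.    -1.   ]] 0.8894388773138041
```

View pics/w2.png

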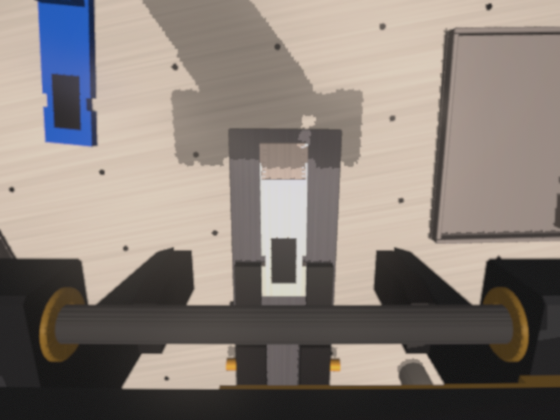

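The slider lies drawn out on the shelf, window up. The catch face is at row 179, the front end at row 297, and the edges at x≈261 and 307.

Run:
```python
from h import *
d=np.load("w2.npz"); m,P=cam("wrist",dict(tool_pos=d["p"],orientation=d["R"]))
g=cv2.cvtColor(cv2.imread("pics/w2.png"),cv2.COLOR_BGR2GRAY).astype(float); gb=cv2.GaussianBlur(g,(3,3),0)
L=[];Rr=[]
for r in range(186,255,3):
    row=np.diff(gb[r]); L.append((252+np.argmax(row[252:270])+.5,r)); Rr.append((298+np.argmin(row[298:316])+.5,r))
l=cast(m,P,L,.02);r=cast(m,P,Rr,.02); mid=((l+r)/2)[:,:2]
print('width',np.median(np.linalg.norm(l-r,axis=1)))
v=cv2.fitLine(mid.astype(np.float32),cv2.DIST_HUBER,0,.01,.01).ravel(); v=v*np.sign(v[0]); yaw=np.arctan2(v[1],v[0]);print('yaw',yaw,mid.mean(0))
u=v[:2]/np.hypot(*v[:2])
col=g[:,275:295].mean(1); dc=np.diff(col)
kf=172+np.argmax(dc[172:188])+.5; ke=288+np.argmin(dc[288:304])+.5
f=cast(m,P,[(284,kf)],.046)[0]; e=cast(m,P,[(284,ke)],.02)[0]
kw0=230+np.argmin(dc[230:245])+.5; kw1=275+np.argmax(dc[275:290])+.5
w=cast(m,P,[(284,kw0),(284,kw1)],.02)
for n,p,x in (('face',f,-.045),('end',e,.08)): print(n,p.round(4),'origin along u',(p[:2]@u-x).round(4))
print('window len',np.linalg.norm(w[0]-w[1]),w.round(3).tolist())
o=(e[:2]@u-.08+f[:2]@u+.045)/2*u+(mid.mean(0)-(mid.mean(0)@u)*u); print('origin',o)
s=telemetry.sense(); t=o-.005*u; print(tomove([*t,.011],down(yaw+np.pi/2),s))
```

```text
width 0.04629064291032114
yaw -0.1844799 [0.5335088  0.07588124]
face [0.4892 0.0847 0.046 ] origin along u 0.5103
end [0.617  0.0613 0.02  ] origin along u 0.5152
window len 0.05018782614191492 [[0.553, 0.073, 0.02], [0.602, 0.064, 0.02]]
origin [0.5357228  0.07546811]
(array([-0.0725, -0.0011,  0.4332]), array([ 0.    , -0.    ,  0.0007]))
```

>>> {"op": "servo_tool", "data": {
  "fingers": [0,0,0,0,0,0,0,0,0],
  "translation": [
    [-0.04,-0.001,0.05],
    [-0.078,-0.001,0.13],
    [-0.078,-0.001,0.21],
    [-0.078,-0.001,0.28],
    [-0.078,-0.001,0.34],
    [-0.078,-0.001,0.38],
    [-0.078,-0.001,0.4],
    [-0.078,-0.001,0.4],
    [-0.078,-0.001,0.4]
  ],
  "rot": [
    [0,0,0.0007],
    [0,0,0.0007],
    [0,0,0.0007],
    [0,0,0.0007],
    [0,0,0.0007],
    [0,0,0.0007],
    [0,0,0.0007],
    [0,0,0.0007],
    [0,0,0.0007]
  ]
}}

```text
time_s: 9.68
tool_pos: [0.5342, 0.0759, 0.0285]
orientation: [[-0.983, 0.184, 0.001], [0.184, 0.983, 0.0], [-0.001, 0.001, -1.0]]
ft_force: [0.4, 0.3, -0.0]
width: 0.998
grip_force: 0.0
```

Run:
```python
from h import *
s=telemetry.sense(); yaw=-.1845; u=np.array([np.cos(yaw),np.sin(yaw)])
o=np.array([.5357,.0755])+.0028*u-.005*u
print(s["tool_pos"],s["ft_force"],s["width"],tomove([*o,.0105],down(yaw+np.pi/2),s))
```

```text
[0.53415628 0.07593833 0.02845255] [ 0.37425885  0.25306153 -0.0351833 ] 0.9982968681662218 (array([ 0.0012, -0.0003,  0.0359]), array([ 0.0001,  0.0002, -0.0001]))
```

>>> {"op": "servo_tool", "data": {
  "fingers": [0,0,0,0.3,0.6,1,1,1,1,1,1,1,1],
  "translation": [
    [0,0,0.02],
    [0,0,0.035],
    [0,0,0.035],
    [0,0,0.035],
    [0,0,0.035],
    [0,0,0.035],
    [0,0,0.035],
    [0,0,0.035],
    [0,0,0.035],
    [0,0,0.035],
    [0,0,0.035],
    [0,0,0.035],
    [0,0,0.035]
  ],
  "rot": [
    [0,0,0],
    [0,0,0],
    [0,0,0],
    [0,0,0],
    [0,0,0],
    [0,0,0],
    [0,0,0],
    [0,0,0],
    [0,0,0],
    [0,0,0],
    [0,0,0],
    [0,0,0],
    [0,0,0]
  ]
}}

```text
time_s: 11.3
tool_pos: [0.5336, 0.0759, 0.0103]
orientation: [[-0.983, 0.184, 0.0], [0.184, 0.983, 0.0], [-0.0, 0.0, -1.0]]
ft_force: [0.5, -0.0, 2.8]
width: 0.516
grip_force: 30.0
```

>>> {"op": "servo_tool", "data": {
  "fingers": [1,1,1,1,1,1,1],
  "translation": [
    [0,0,-0.02],
    [0,0,-0.06],
    [0,0,-0.12],
    [0,0,-0.19],
    [0,0,-0.26],
    [0,0,-0.32],
    [0,0,-0.32]
  ],
  "rot": [
    [0,0,0],
    [0,0,0],
    [0,0,0],
    [0,0,0],
    [0,0,0],
    [0,0,0],
    [0,0,0]
  ]
}}

```text
time_s: 12.18
tool_pos: [0.5346, 0.0759, 0.1722]
orientation: [[-0.983, 0.184, 0.004], [0.184, 0.983, 0.001], [-0.004, 0.002, -1.0]]
ft_force: [0.0, 0.2, -2.7]
width: 0.517
grip_force: 30.0
```

Run:
```python
from h import *
s=telemetry.sense(); print(s["tool_pos"],s["ft_force"],s["width"],s["wrist_torque"])
print(tomove([.504,-.3575,.17],down(.138+np.pi/2),s))
# refine tray from top image: grey tray floor contour
m,P=cam("top"); im=cv2.imread("pics/top0.png"); hsv=cv2.cvtColor(im,cv2.COLOR_BGR2HSV)
g=cv2.cvtColor(im,cv2.COLOR_BGR2GRAY); mk=((g<125)*255).astype(np.uint8)
print(g[210,360:450].tolist())
cs,_=cv2.findContours(mk,cv2.RETR_EXTERNAL,cv2.CHAIN_APPROX_NONE)
for c in cs:
    if cv2.pointPolygonTest(c,(410,215),False)>=0:
        w=cast(m,P,c[:,0],.02)[:,:2].astype(np.float32); r=cv2.minAreaRect(w); print(r,cv2.contourArea(w),cv2.boxPoints(r))
```

```text
[0.53463886 0.07592216 0.17215507] [ 0.03290056  0.15326774 -2.71646915] 0.5165331354196079 [ 0.01676317 -0.02015359 -0.02527579]
(array([-0.0994, -0.8633,  0.0033]), array([ 0.0002,  0.0006, -0.0514]))
[118, 120, 120, 121, 118, 119, 119, 121, 120, 118, 44, 36, 107, 86, 100, 64, 120, 135, 134, 134, 133, 134, 132, 135, 134, 133, 133, 134, 134, 133, 133, 133, 115, 100, 100, 102, 99, 100, 98, 99, 99, 95, 97, 101, 97, 96, 96, 98, 97, 98, 98, 96, 98, 96, 96, 98, 97, 95, 98, 96, 99, 97, 93, 94, 93, 95, 96, 94, 93, 93, 96, 93, 93, 94, 86, 54, 32, 90, 109, 121, 125, 124, 125, 126, 124, 125, 126, 124, 124, 123]
((0.5360987782478333, 0.05319458246231079), (1.3536853790283203, 1.890631079673767), 0.995277464389801) 2.0623240349927054 [[-0.15706193  0.9866107 ]
 [-0.12422168 -0.9037351 ]
 [ 1.2292595  -0.88022155]
 [ 1.1964192   1.0101242 ]]
```

Lifted (weight about 2.7 N, held). I'll carry it most of the way, then look down at the tray.

>>> {"op": "servo_tool", "data": {
  "fingers": [1,1,1,1,1,1,1,1,1,1,1,1,1,1,1,1],
  "translation": [
    [-0.005,-0.04,0],
    [-0.01,-0.1,0],
    [-0.02,-0.17,0],
    [-0.03,-0.24,0],
    [-0.04,-0.31,0],
    [-0.045,-0.38,0],
    [-0.05,-0.45,0],
    [-0.06,-0.52,0],
    [-0.07,-0.59,0],
    [-0.08,-0.66,0],
    [-0.085,-0.72,0],
    [-0.09,-0.78,0],
    [-0.095,-0.83,0],
    [-0.099,-0.863,0],
    [-0.099,-0.863,0],
    [-0.099,-0.863,0]
  ],
  "rot": [
    [0,0,-0.003],
    [0,0,-0.006],
    [0,0,-0.01],
    [0,0,-0.015],
    [0,0,-0.02],
    [0,0,-0.025],
    [0,0,-0.03],
    [0,0,-0.034],
    [0,0,-0.038],
    [0,0,-0.042],
    [0,0,-0.046],
    [0,0,-0.05],
    [0,0,-0.0514],
    [0,0,-0.0514],
    [0,0,-0.0514],
    [0,0,-0.0514]
  ]
}}

```text
time_s: 14.18
tool_pos: [0.5032, -0.3556, 0.1698]
orientation: [[-0.99, -0.139, -0.0], [-0.139, 0.99, 0.002], [0.0, 0.002, -1.0]]
ft_force: [-0.1, 0.4, -2.5]
width: 0.517
grip_force: 30.0
```

Run:
```python
from h import *
s=telemetry.sense(); im=snapshot("wrist"); cv2.imwrite("pics/w3.png",im[:,:,::-1])
np.savez("w3.npz",p=s["tool_pos"],R=s["orientation"]); print(s["time_s"],s["tool_pos"],s["orientation"].round(3),s["width"])
```

```text
14.175 [ 0.50321377 -0.35555771  0.16978809] [[-0.99  -0.139 -0.   ]
 [-0.139  0.99   0.002]
 [ 0.     0.002 -1.   ]] 0.5167869364507413
```

View pics/w3.png

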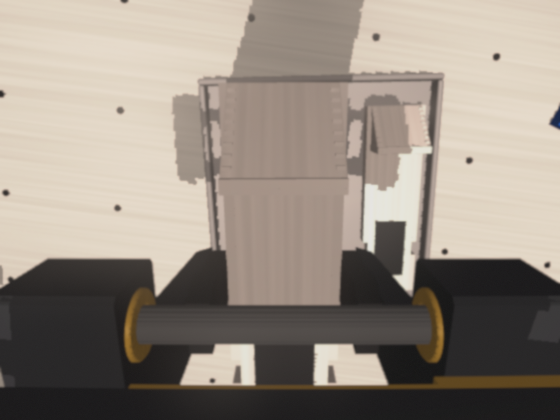

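The wrist view shows the tray's near wall from (199,80) to (442,75). The left wall runs to (211,245) and the right to (428,290). The stored slider's inner edge is at about (363,200).

Run:
```python
from h import *
d=np.load("w3.npz"); m,P=cam("wrist",dict(tool_pos=d["p"],orientation=d["R"]))
A=cast(m,P,[(199,80),(442,75),(211,245),(428,290)],.02)[:,:2]; print(A.round(4), 'near wall len .19:',np.linalg.norm(A[0]-A[1]))
e=A[1]-A[0]; y1=np.arctan2(e[1],e[0])-np.pi/2
for a,b in((0,2),(1,3)):
    v=A[b]-A[a]; print('side yaw',np.arctan2(v[1],v[0]))
print('near yaw',y1)
yaw=.135; u=np.array([np.cos(yaw),np.sin(yaw)]);n=np.array([-u[1],u[0]])
c=A[:2].mean(0)+.1025*u; print('centre',c)
S=cast(m,P,[(363,200),(363,230),(428,150)],.017)[:,:2]; print('stored inner edge tray y',(S-c)@n)
s=telemetry.sense(); t=c-.038*n-.005*u
print('tool in tray',(s["tool_pos"][:2]-c)@np.c_[u,n],tomove([*t,.0075],down(yaw+np.pi/2),s))
```

```text
[[ 0.4237 -0.4322]
 [ 0.3939 -0.248 ]
 [ 0.5564 -0.4111]
 [ 0.5724 -0.2157]] near wall len .19: 0.18659015889040734
side yaw 0.1579415138918283
side yaw 0.17934697886582682
near yaw 0.1601497563569192
centre [ 0.51035911 -0.32633515]
stored inner edge tray y [0.03875548 0.04033476 0.08937347]
tool in tray [-0.01083974 -0.02793441] (array([-0.0115, -0.0207,  0.325 ]), array([0.0002, 0.    , 0.0008]))
```

Run:
```python
from h import *
s=telemetry.sense(); print(s["tool_pos"],tomove([.5104,-.3597,.04],down(.155+np.pi/2),s))
```

```text
[ 0.5033777  -0.35547432  0.16999854] (array([-0.0127, -0.0107,  0.26  ]), array([ 0.0002,  0.    , -0.0023]))
```

>>> {"op": "servo_tool", "data": {
  "fingers": [1,1,1,1,1,1,1,1,1,1],
  "translation": [
    [-0.0127,-0.0107,0],
    [-0.0127,-0.0107,0.03],
    [-0.0127,-0.0107,0.08],
    [-0.0127,-0.0107,0.13],
    [-0.0127,-0.0107,0.18],
    [-0.0127,-0.0107,0.22],
    [-0.0127,-0.0107,0.25],
    [-0.0127,-0.0107,0.26],
    [-0.0127,-0.0107,0.26],
    [-0.0127,-0.0107,0.26]
  ],
  "rot": [
    [0,0,-0.0023],
    [0,0,-0.0023],
    [0,0,-0.0023],
    [0,0,-0.0023],
    [0,0,-0.0023],
    [0,0,-0.0023],
    [0,0,-0.0023],
    [0,0,-0.0023],
    [0,0,-0.0023],
    [0,0,-0.0023]
  ]
}}

```text
time_s: 15.48
tool_pos: [0.5106, -0.3621, 0.041]
orientation: [[-0.988, -0.152, 0.001], [-0.152, 0.988, -0.001], [-0.001, -0.001, -1.0]]
ft_force: [1.0, 0.5, -2.7]
width: 0.517
grip_force: 30.0
```

Run:
```python
from h import *
s=telemetry.sense(); print(s["tool_pos"],s["ft_force"],s["width"],tomove([.5104,-.3597,.0078],down(.155+np.pi/2),s))
im=snapshot("scene"); cv2.imwrite("pics/s3.png",cv2.resize(im[230:390,70:283],(800,600))[:,:,::-1])
```

```text
[ 0.51055593 -0.36212169  0.04097919] [ 1.00537872  0.51458029 -2.7417092 ] 0.5168207963674062 (array([-0.0003,  0.0049,  0.0664]), array([-0.0001,  0.0002, -0.0004]))
```

View pics/s3.png

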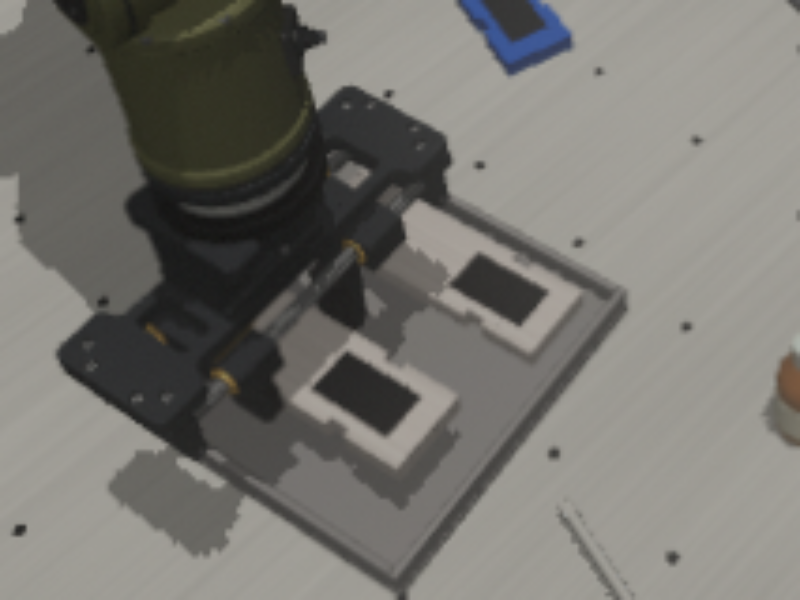

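The crop shows the slider parallel to the stored one and inside the tray, with room on both sides. Lowering now.

>>> {"op": "servo_tool", "data": {
  "fingers": [1,1,1,1,1,1,1,1],
  "translation": [
    [0,0.005,0.015],
    [0,0.005,0.03],
    [0,0.005,0.044],
    [0,0.005,0.055],
    [0,0.005,0.061],
    [0,0.005,0.065],
    [0,0.005,0.067],
    [0,0.005,0.067]
  ],
  "rot": [
    [0,0,0],
    [0,0,0],
    [0,0,0],
    [0,0,0],
    [0,0,0],
    [0,0,0],
    [0,0,0],
    [0,0,0]
  ]
}}

```text
time_s: 16.52
tool_pos: [0.5097, -0.3594, 0.0073]
orientation: [[-0.988, -0.152, 0.0], [-0.152, 0.988, -0.0], [-0.0, -0.0, -1.0]]
ft_force: [-1.5, 1.2, 3.0]
width: 0.515
grip_force: 30.0
```

Contact with the floor is made (force went from -2.7 to +3 N). I'll open part way and lift.

>>> {"op": "servo_tool", "data": {
  "fingers": [0.27,0.27,0.27,0.27,0.27,0.27,0.27,0.27,0.27,0.27,0.27,0.27,0.27,0.27],
  "translation": [
    [0,0,0],
    [0,0,0],
    [0,0,0],
    [0,0,0],
    [0,0,0],
    [0,0,-0.01],
    [0,0,-0.03],
    [0,0,-0.07],
    [0,0,-0.13],
    [0,0,-0.2],
    [0,0,-0.28],
    [0,0,-0.36],
    [0,0,-0.4],
    [0,0,-0.4]
  ],
  "rot": [
    [0,0,0],
    [0,0,0],
    [0,0,0],
    [0,0,0],
    [0,0,0],
    [0,0,0],
    [0,0,0],
    [0,0,0],
    [0,0,0],
    [0,0,0],
    [0,0,0],
    [0,0,0],
    [0,0,0],
    [0,0,0]
  ]
}}

```text
time_s: 18.27
tool_pos: [0.5107, -0.3598, 0.2096]
orientation: [[-0.988, -0.152, 0.004], [-0.152, 0.988, -0.003], [-0.004, -0.003, -1.0]]
ft_force: [-0.4, 1.0, -0.7]
width: 0.726
grip_force: 0.0
```

Run:
```python
from h import *
s=telemetry.sense(); print(s["tool_pos"],s["ft_force"],s["width"])
im=snapshot("scene"); cv2.imwrite("pics/s4.png",cv2.resize(im[230:390,70:283],(800,600))[:,:,::-1])
```

```text
[ 0.51066642 -0.35984071  0.20962047] [-0.3551991   1.04042949 -0.65952278] 0.7257565623052727
```

View pics/s4.png

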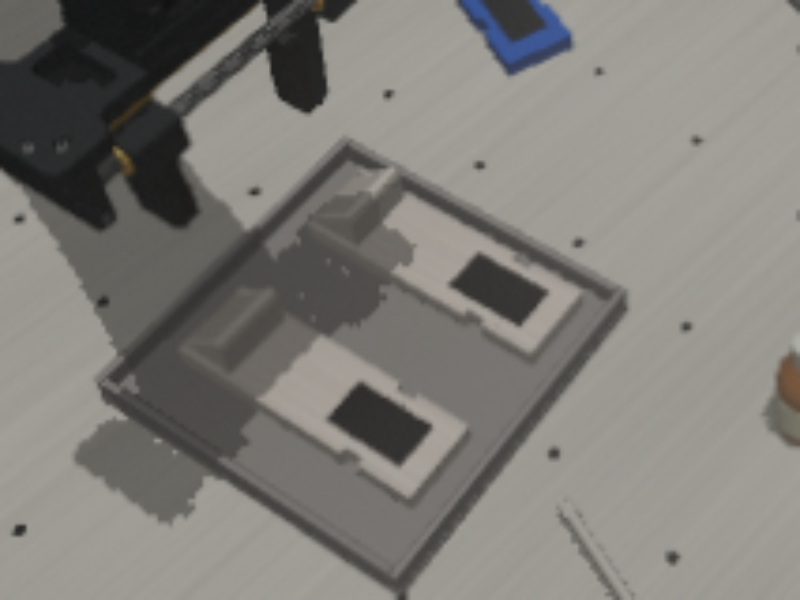

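The slider lies flat beside the stored one, window up, and the gripper is clear of it.

```bash
python3 -c "
from cell import job
print(job.job_done())"
```

```text
the job is handed in; nothing more can be done
None
```

I drew the slider out of the changer, set it down flat in the rectangular-window tray (tray_rect) beside the stored one, window up, and handed the job in at about 18 s; the interface gave no verdict.

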